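Emergency lid release of a dead microcentrifuge

TASK

The small white centrifuge has lost its power with samples inside and its lid is still locked. Take the orange-handled steel release rod, push it through the emergency-release hole in the front of the machine and press the spring latch back from behind its catch, gently, only as far as it needs, until the lid pops up; then draw the rod out, swing the lid fully open past upright so that it stays, and lay the rod flat on the bench, clear of the machine. Do not force the rod against any part of the machine and leave the things around it where they are.

Things in the scene. Friction and masses are not known exactly. Their poses are not given: they have to be found in the camera images.
- rod_grip (a point): Release rod: straight steel dowel, 9 mm thick round shaft 70 mm long, with a flat orange plastic handle 50 mm long, 16 mm wide, 9 mm thick at its rear end; 120 mm overall, 60 g; lies flat on the bench. This point is the centre of the handle, 4.5 mm above the underside. Its x axis runs along the rod toward the steel tip, z up from its flat side.
- rod_tip (a point): Centre of the blunt steel tip face of the release rod, 95 mm from the centre of the handle along the rod; same axes as rod_grip.
- centrifuge: White benchtop microcentrifuge, fixed; casing 160 mm deep, 180 mm wide, deck 80 mm high, grey lid on top (highest point 96 mm when shut). Origin under its centre on the bench; x points from its front to its back (the front faces the robot), y to its left seen from the front panel's user (toward the dead display), z up. Display and keys are on the front face, left of the hole.
- release_hole (a point): Centre of the mouth of the emergency-release hole in the flat, upright front face of the centrifuge: round hole of 12 mm with a dark ring round it, slightly countersunk, through a wall of 6 mm, 50 mm above the bench, 45 mm to the right of the middle. x points straight into the hole (level), y to the left, z up. The rod goes straight in along x.
- latch_middle (a point): Fixed point on the axis of the hole, 18 mm behind the front face: mean place of the brass end of the spring latch. The end really stands 10 to 26 mm behind the face, differing from start to start, unseen. It resists with 3 N, rising to 7 N; pushed in by about 5 mm it frees the lid, which pops up; at 7 mm it meets a rigid stop (more than 15 N bends it). Let go too soon, it springs back.
- lid (a joint): Lid angle: 0 shut and locked. When the latch lets go an ejector lifts the lid by itself to about 0.2 rad, where it rests. 1.57 upright, 1.85 leaning back against its stop. Light (0.16 kg, about 0.12 N m to lift); past upright it stays open, below about 1.2 it falls back to 0.2.
- lid_hinge (a point): Middle of the lid's hinge line along the back of the deck, 83 mm above the bench, fixed to the casing; x and y as for the centrifuge. The lid turns about its y axis; its flat underside starts at this line.
- lid_lip (a point): Front end of the white finger lip at the middle of the lid's front edge (lip 70 mm wide, 7 mm thick), 161 mm from the hinge line; moves with the lid. Shut, the lip overhangs the front face by 6 mm, 91 mm above the bench. The lid is 172 mm wide. Under it, a steel hook hangs down 22 mm at 45 mm right of the middle and an 8 mm ejector pin stands 58 mm left of it; the middle is free.
- iodine: Brown reagent bottle, 42 x 42 x 90 mm, loose bystander; origin under its centre.
- beaker_b: Small clear beaker, 47 x 47 x 56 mm, loose bystander; origin under its centre.
- tape: Roll of white tape lying flat, 54 x 54 x 12 mm, loose bystander; origin under its centre.
- gel: White tube with green cap, 28 x 96 x 25 mm, lying, loose bystander; origin under its centre.

How it is judged:
By the outcome, as a careful person would: the job done as asked, in the order asked, and still so for the second after the job is handed in, with the robot touching nothing.
It also fails if it takes over 70 s, if anything falls off the work surface, if the arm or the gripper's body presses on something with over 40 N, if the wrist force passes 120 N, or if a joint passes its speed limit or range.

ROBOT

A 6-joint arm with a two-finger parallel gripper is mounted at the origin on a cart in front of the work surface, level with it; the furniture and walls round the work are solid. World frame = base frame: x ahead of the robot, y to its left, z up, the work surface at z = 0. Lengths are in m, angles in rad, forces in N, time in s.
With the tool pointing down it reaches from about 0.325 to 0.9 m from the base axis. Payload 6.1 kg.
Tool frame: the origin (TCP) lies midway between the tips of the shut fingers; the grasp point (between the pads) lies 19 mm behind it; z points along the fingers, y is the line along which they close (so a half turn about z gives the same grasp; the last joint's range is limited). The gripper opens to 85 mm and grips with 20 to 120 N. Pads are 22 mm wide; open, the fingers measure 114 mm over their backs; the gripper's body (76 mm by 85 mm) begins 54 mm behind the grasp point. The pads swing forward as they close: fully open they stand 13 mm farther back than shut.
Start: joints at [1.022, 0.22, 1.526, -0, 1.395, -0.126], TCP at [0.256, 0.57, 0.231] pointing down, gripper open.
Joint ranges: [-2.98, 2.98], [-0.91, 2.08], [0.09, 2.57], [-1.24, 4.39], [0.2, 2.65], [-2.68, 2.68]. Speed limits (rad/s): [2.57, 2.57, 3.01, 3.14, 3.14, 3.14].

INTERFACE

Orientations are given as [roll, pitch, yaw] about the fixed x, y, z axes, in that order (R = Rz(yaw) Ry(pitch) Rx(roll)).
In Python, from plant import movep, move_l, set_joints, gripper_to, hold, inverse_kinematics, observe, get_image, get_calibration, Unreachable, job_done gives the robot as it stands. Calls block until the motion is done:
- movep(position, orientation): joint-space move of the TCP to a pose.
- move_l(position, feed=0.15, rotation=None, max_force=None): straight line of the TCP; rotation=None keeps the orientation; feed is the mean speed in m/s. With max_force (N) it stops when the force on the tool has changed by that much, and returns True; else False.
- set_joints(angles): joint-space move.
- gripper_to(opening, f_grip=None): finger opening in m; f_grip is the grip in N (None keeps the last); returns when the fingers have stopped.
- hold(seconds).
- inverse_kinematics(position, orientation): joint angles nearest the present ones, or None.
- observe(): the state.
- get_image(name): name is "scene" or "top" or "wrist"; returns (picture, depth): 384x512x3 uint8, red, green, blue; 384x512 float32, m along the optical axis (not along the pixel's ray), 0 where there is no reading.
- get_calibration(name): a dict with "intrinsics" (3x3 intrinsics, pixels), "world_from_camera" (4x4, takes a point from camera to world coordinates). Camera axes: x right, y down, z forward; pixel columns grow to the right and rows downward; lengths in m; the calibration is good to about 2 mm. A picture is of the moment at which its call begins: read the wrist's pose just before it. get_calibration takes no time and is no camera call; for the wrist camera it gives the pose at the moment of the call.
A pose or a line that the arm cannot do raises Unreachable and nothing moves.
- job_done(): hands the job in; it is judged then, once.
The state is a dict: "time_s": time; "q": joint angles; "joint_velocities": joint speeds; "joint_torque": joint torques, N m; "eef_pos": TCP position; "tcp_rot": TCP orientation; "ft_force": force on the tool from outside, world axes, zero at the start; "torque": the same for the moment, N m; "opening": finger opening in m; "grasp_force": force on a finger pad.
Only numpy, scipy, OpenCV 4.12 (cv2) and the standard library are available. Lean on these libraries where they do the work, as an engineer would, in place of code of your own. Each camera call takes 0.05 s, during which the arm holds its last target. There are 200 camera calls.

## Working session

There is one attempt and no reset: what is moved stays moved. The work goes in short steps, each a Python script; the robot and the scene stay as the last script left them, time stands still between calls to the robot, and variables do not carry over. Pictures are saved under pics/ and viewed, at most 10 in all, crops included, and the job is handed in when it is done.

```bash
mkdir -p pics; ls; cat > h.py <<'E'
import numpy as np, cv2
from plant import *
def snap(name,fn):
    cal=get_calibration(name); im,d=get_image(name)
    cv2.imwrite(f'pics/{fn}.png',im[:,:,::-1]); np.savez(f'pics/{fn}.npz',d=d,K=cal['intrinsics'],T=cal['world_from_camera'],im=im)
def px(fn,u,v,z=None,r=1):
    f=np.load(f'pics/{fn}.npz');K,T,d=f['K'],f['T'],f['d']
    ray=np.linalg.inv(K)@[u,v,1]
    if z is None:
        w=d[int(v)-r:int(v)+r+1,int(u)-r:int(u)+r+1];w=w[w>0];s=np.median(w)
    else: s=(z-T[2,3])/(T[:3,:3]@ray)[2]
    return T[:3,:3]@(ray*s)+T[:3,3]
E
python3 - <<'E'
from h import *
snap('top','top0');snap('scene','sc0')
print(observe()['time_s'],observe()['tcp_rot'])
a=cv2.imread('pics/top0.png');b=cv2.imread('pics/sc0.png')
cv2.imwrite('pics/top0b.png',cv2.resize(a,(800,600),interpolation=2))
cv2.imwrite('pics/sc0b.png',cv2.resize(b,(800,600),interpolation=2))
E
```

```text
pics
0.1 [-3.13986883e+00 -2.19764965e-04  2.71873709e+00]
```

View pics/top0b.png

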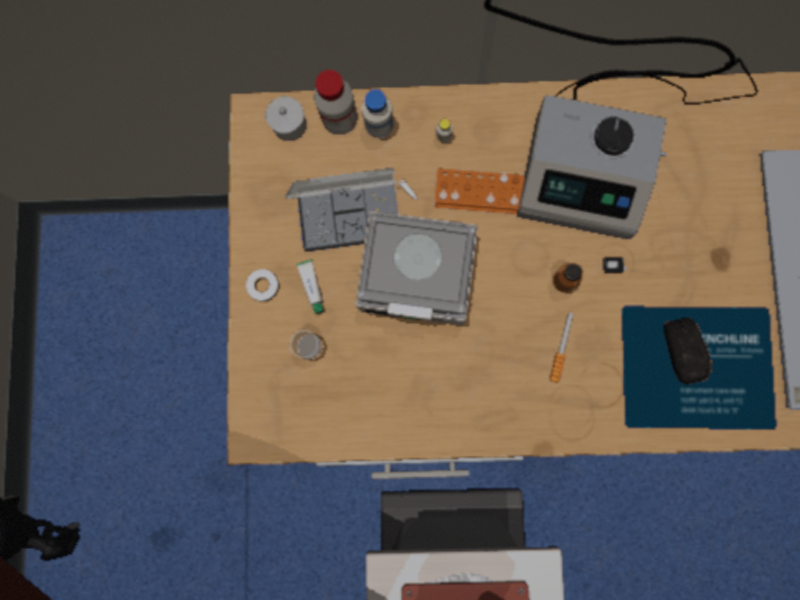

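View pics/sc0b.png

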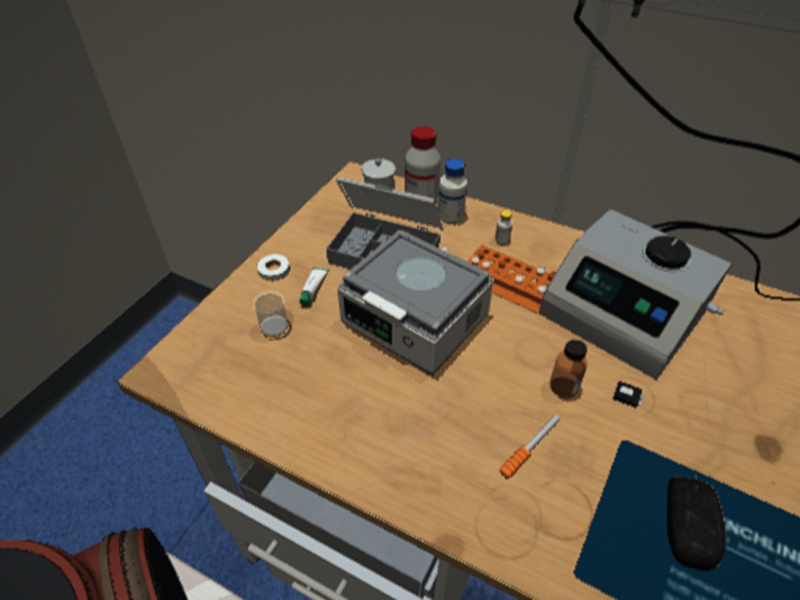

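The top view shows the rod with its handle at about (557,368) and tip at (570,315), and the centrifuge centred at about (418,265). In the scene view the hole is at about (408,341) and the lip runs from (365,296) to (405,316), all in 800x600 pixels.

```bash
python3 - <<'E'
from h import *
s=.64
P=lambda n,u,v,z=None:print(n,np.round(px('top0',u*s,v*s,z),4))
P('hand end',555.5,381,.0045);P('hand',557,368);P('tip',570.5,314,.0045)
P('lipL',389,310,.094);P('lipR',432,317,.094)
P('lidBL',370,214,.09);P('lidBR',477,224,.09);P('lidFL',359,310,.09);P('lidFR',467,321,.09)
P('iod',569,272);P('beak',308,345,.03);P('gel',311,287)
print('hole',px('sc0',408*s,341*s,r=3), 'by z', px('sc0',408*s,341*s,.05))
# front face plane fit from scene depth: points with z in .015...07
f=np.load('pics/sc0.npz');d=f['d'];K=f['K'];T=f['T']
v,u=np.mgrid[:384,:512];X=(np.linalg.inv(K)@np.stack([u.ravel(),v.ravel(),np.ones(u.size)]))*d.ravel()
W=(T[:3,:3]@X).T+T[:3,3]
f2=np.load('pics/top0.npz');c=px('top0',418*s,265*s);print('lid c',c)
m=(d.ravel()>0)&(W[:,2]>.015)&(W[:,2]<.07)&(np.hypot(*(W[:,:2]-c[:2]).T)<.14)&(W[:,0]<c[0])
Q=W[m];
im=f['im'].reshape(-1,3)
rng=np.random.default_rng(0);best=0
for i in range(500):
    a,b=Q[rng.choice(len(Q),2,False),:2];t=b-a;L=np.hypot(*t)
    if L<.05: continue
    n=np.array([-t[1],t[0]])/L
    if abs(n[0])<.8: continue
    k=np.abs((Q[:,:2]-a)@n)<.0025
    if k.sum()>best:best=k.sum();bk=k
F=Q[bk];mu=F[:,:2].mean(0);U,S,V=np.linalg.svd(F[:,:2]-mu);n=V[1]*np.sign(V[1][0])
print('face',len(Q),best,mu,n,'yaw',np.arctan2(n[1],n[0]));t=np.array([-n[1],n[0]]);p=(F[:,:2]-mu)@t
print('ends',mu+t*p.min(),mu+t*p.max(),p.max()-p.min(),'lid rel', (c[:2]-mu)@n,(c[:2]-mu)@t)
for zz in (.02,.04,.06):
    k=abs(F[:,2]-zz)<.008; print(zz,((F[k,:2]-mu)@n).mean(), p[k].min(),p[k].max())
hz=px('sc0',408*s,341*s,.05)[:2]; print('hole along n,t',(hz-mu)@n,(hz-mu)@t)
a=cv2.imread('pics/sc0.png')[165:250,205:330];cv2.imwrite('pics/c1.png',cv2.resize(a,None,fx=6,fy=6,interpolation=2))
E
```

```text
hand end [ 0.4204 -0.1665  0.0045]
hand [ 0.4418 -0.1694  0.0095]
tip [ 0.5325 -0.1984  0.0045]
lipL [0.5382 0.1055 0.094 ]
lipR [0.5248 0.0375 0.094 ]
lidBL [0.6971 0.1328 0.09  ]
lidBR [ 0.6743 -0.0403  0.09  ]
lidFL [0.5402 0.1537 0.09  ]
lidFR [ 0.5171 -0.0178  0.09  ]
iod [ 0.591  -0.1841  0.0872]
beak [0.4915 0.2456 0.03  ]
gel [0.5919 0.2421 0.0146]
hole [0.5259465  0.02804465 0.05075959] by z [0.52651895 0.02833145 0.05      ]
lid c [0.60971864 0.05718969 0.09183136]
face 1252 858 [0.53117184 0.06421327] [ 0.98843688 -0.15163286] yaw -0.15222003105048082
ends [ 0.51891181 -0.01570523] [0.54599175 0.16081857] 0.17858884059695854 lid rel 0.07870355042417398 0.004967917702616079
0.02 0.0005239600318235388 -0.08057751118355187 0.09773542881367744
0.04 -0.00020449991751935598 -0.08019065601909976 0.09598503713884539
0.06 -0.0001260744254224558 -0.07969609886937812 0.0939787040519037
hole along n,t 0.0008417691500332694 -0.03617244291091449
```

View pics/c1.png

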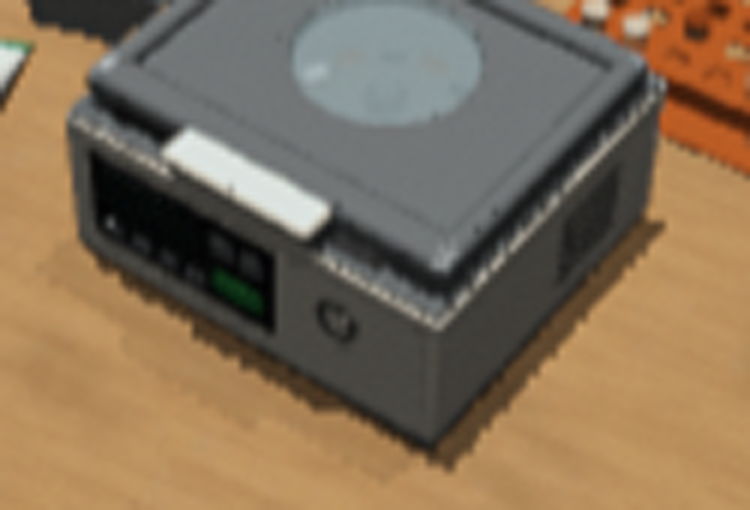

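```bash
python3 - <<'E'
from h import *
from scipy.spatial.transform import Rotation as R
o=observe();T=get_calibration('wrist')['world_from_camera'];Rt=R.from_euler('xyz',o['tcp_rot']).as_matrix()
print('cam in tool',Rt.T@(T[:3,3]-o['eef_pos']), 'axis',Rt.T@T[:3,2], 'camx',Rt.T@T[:3,0])
for y in (-.277,-.277+np.pi):
    print(y,inverse_kinematics([.443,-.172,.1],[np.pi,0,y]))
for y in (-.14,-.14+np.pi):
    for d in (.14,.06): print(y,inverse_kinematics([.5265-d,.028+.14*d,.048],[np.pi,0,y]))
    print(y,inverse_kinematics([.63,.02,.23],[np.pi,0,y]))
E
```

```text
cam in tool [ 0.08065317  0.00015586 -0.14285774] axis [-3.16378633e-01 -2.20751182e-04  9.48632970e-01] camx [-4.07567081e-04  9.99999912e-01  9.67767825e-05]
-0.277 [-5.36507519e-01  8.79881926e-04  2.02713024e+00 -4.44089210e-16
  1.11358253e+00  1.31128881e+00]
2.864592653589793 [-5.36507519e-01  8.79881926e-04  2.02713024e+00  0.00000000e+00
  1.11358253e+00 -1.83030385e+00]
-0.14 [-8.06952985e-02 -1.29727038e-01  2.26515000e+00 -4.44089210e-16
  1.00616969e+00  1.63010103e+00]
-0.14 [-9.09082440e-02  6.94051832e-02  2.07170761e+00 -4.44089210e-16
  1.00047986e+00  1.61988808e+00]
-0.14 [-9.32891687e-02  2.33816174e-01  1.51319002e+00 -4.44089210e-16
  1.39458645e+00  1.61750716e+00]
3.001592653589793 [-0.0806953  -0.12972704  2.26515     0.          1.00616969 -1.51149163]
3.001592653589793 [-0.09090824  0.06940518  2.07170761  0.          1.00047986 -1.52170457]
3.001592653589793 [-0.09328917  0.23381617  1.51319002  0.          1.39458645 -1.5240855 ]
```

```bash
python3 - <<'E'
from h import *
movep([.443,-.172,.16],[np.pi,0,-.277+np.pi]); gripper_to(.045,60)
snap('wrist','w1');print(observe()['time_s'],get_calibration('wrist')['intrinsics'])
f=np.load('pics/w1.npz');a=cv2.imread('pics/w1.png')
hsv=cv2.cvtColor(a,cv2.COLOR_BGR2HSV)
cv2.imwrite('pics/w1b.png',cv2.resize(a,(800,600),interpolation=2))
E
```

```text
3.3333 [[265.99896888   0.         258.89076134]
 [  0.         265.99896888 190.19946171]
 [  0.           0.           1.        ]]
```

View pics/w1b.png

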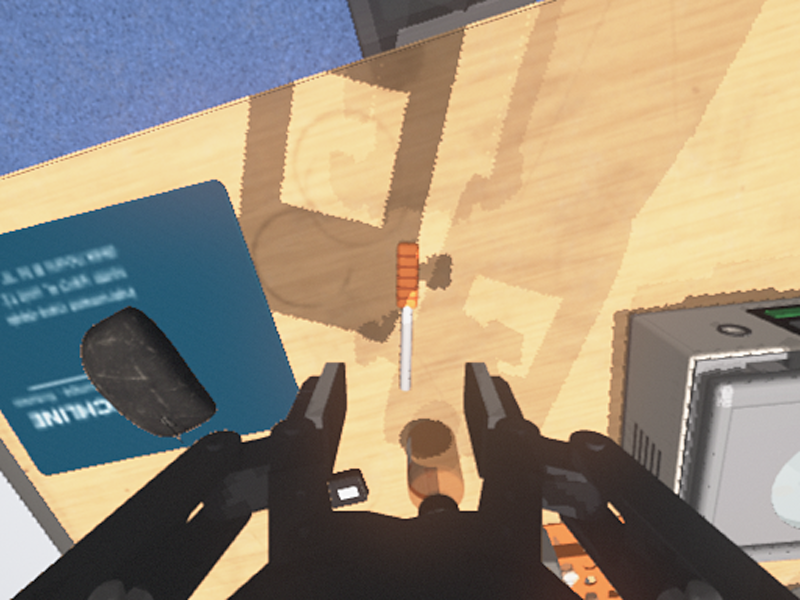

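The wrist view shows the rod's handle from (407,243) to (407,306) and its tip at (405,388). The centrifuge hole is visible at about (735,330), in 800x600 pixels.

```bash
python3 - <<'E'
from h import *
s=.64
e=px('w1',407.5*s,242.5*s,.006);t=px('w1',405*s,389*s,.0045);j=px('w1',406.5*s,307*s,.0045)
print(e,j,t,np.linalg.norm(t-e),'yaw',np.arctan2((t-e)[1],(t-e)[0]), 'hole',px('w1',735*s,330*s,.05))
yaw=np.arctan2((t-e)[1],(t-e)[0]);u=np.array([np.cos(yaw),np.sin(yaw),0])
g=(t-95e-3*u + e+25e-3*u)/2; print('grip',g,yaw)
movep([g[0],g[1],.06],[np.pi,0,yaw+np.pi])
print(move_l([g[0],g[1],.002],feed=.05,max_force=4),observe()['eef_pos'])
p=observe()['eef_pos']
gripper_to(.0,60);o=observe();print(o['opening'],o['grasp_force'],o['eef_pos'],o['ft_force'],o['time_s'])
E
```

```text
[ 0.42130348 -0.16349875  0.006     ] [ 0.46918955 -0.17779454  0.0045    ] [ 0.53733809 -0.19835607  0.0045    ] 0.1211664656166009 yaw -0.2918278894580584 hole [0.52809637 0.03018465 0.05      ]
grip [ 0.4458006  -0.17085779  0.00525   ] -0.2918278894580584
False [ 0.44612888 -0.17103219  0.00235855]
0.013605796181714359 59.071290493011475 [ 0.44619129 -0.17109817  0.00255628] [-0.59439424  0.38441436  6.2123578 ] 5.5
```

```bash
python3 - <<'E'
from h import *
p=observe()['eef_pos']
move_l([p[0],p[1],.13],feed=.12)
movep([.47,-.085,.13],[np.pi,0,-.14+np.pi]);hold(.3)
snap('wrist','w2');o=observe();print(o['opening'],o['grasp_force'],o['ft_force'],o['eef_pos'],o['time_s'])
snap('scene','sc2')
a=cv2.imread('pics/w2.png');cv2.imwrite('pics/w2b.png',cv2.resize(a,(800,600),interpolation=2))
E
```

```text
0.013472602299754707 58.60564649105072 [ 0.11817757 -0.15130055  0.64308015] [ 0.46985662 -0.08577092  0.12994291] 7.5167
```

View pics/w2b.png

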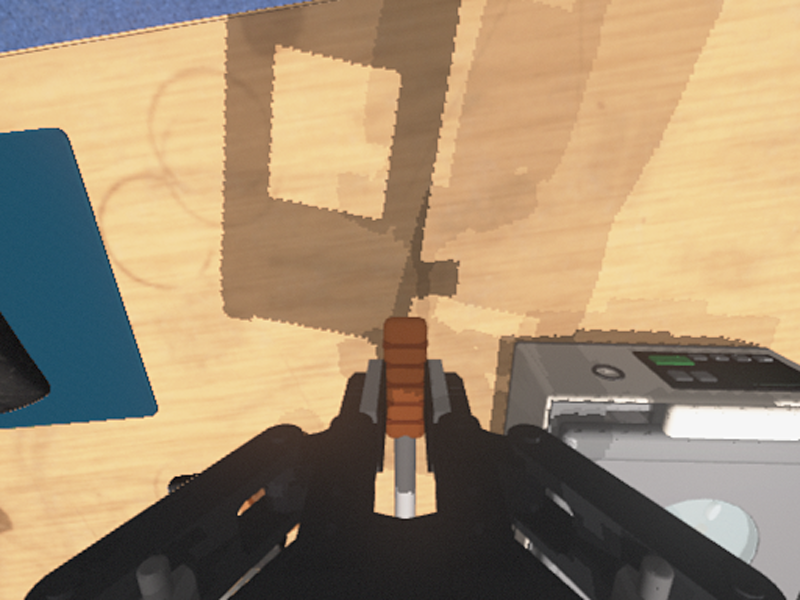

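```bash
python3 - <<'E'
from h import *
a=cv2.imread('pics/w2.png')[205:285,310:440];cv2.imwrite('pics/c2.png',cv2.resize(a,None,fx=6,fy=6,interpolation=2))
E
```

```text
(no output)
```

View pics/c2.png

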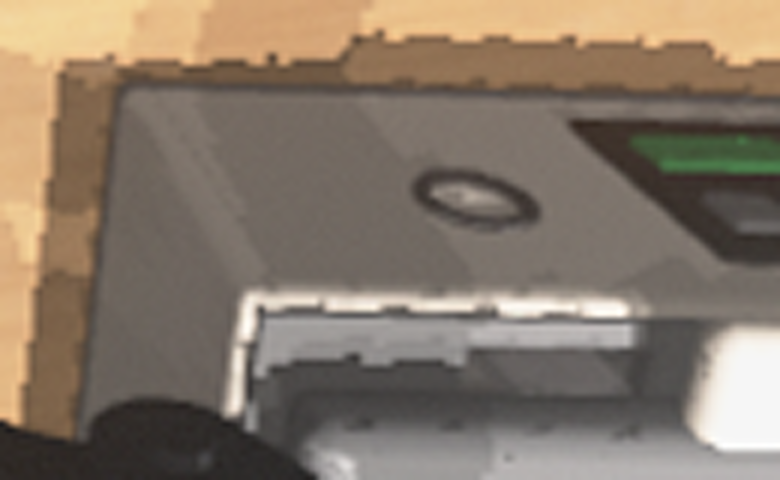

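The hole ring is centred at crop (476,200). The casing's bottom front edge runs from (125,85) to (780,98), and its top front edge from (250,292) to (640,300).

```bash
python3 - <<'E'
from h import *
c=lambda x,y,z:px('w2',310+(x+.5)/6-.5,205+(y+.5)/6-.5,z)
h=c(476,200,.05);print('hole',h)
a,b=c(125,86,.003),c(780,99,.003);print('bottom',a,b,np.arctan2(-(b-a)[0],(b-a)[1]))
a2,b2=c(250,292,.08),c(640,299,.08);print('top',a2,b2,np.arctan2(-(b2-a2)[0],(b2-a2)[1]))
for y in(-.15,-.14,-.13):
    n=np.array([np.cos(y),np.sin(y)]);t=np.array([-n[1],n[0]])
    print(y,[np.round([(q[:2]-h[:2])@n,(q[:2]-h[:2])@t],4) for q in(a,b,a2,b2)])
# depth-based face plane
f=np.load('pics/w2.npz');W=np.array([px('w2',u,v,r=0) for v in range(222,250) for u in range(340,425) if f['d'][v,u]>0])
W=W[(W[:,2]>.012)&(W[:,2]<.075)&(W[:,0]<.56)]
k=np.ones(len(W),bool)
for _ in range(5):
    A=np.c_[W[:,1:],np.ones(len(W))];x=np.linalg.lstsq(A[k],W[k,0],rcond=None)[0];r=W[:,0]-A@x;k=abs(r)<.003
print('plane',x,'yaw',-np.arctan(-x[0])*-1 , 'n',len(W),k.sum(),'x at hole',x@[h[1],.05,1])
E
```

```text
hole [0.52754327 0.02913171 0.05      ]
bottom [ 0.5234772  -0.01348838  0.003     ] [0.54329813 0.10651922 0.003     ] -0.1636862108122868
top [ 0.5190281  -0.01558179  0.08      ] [0.52778425 0.0378277  0.08      ] -0.16249824589185155
-0.15 [array([ 0.0023, -0.0427]), array([0.004 , 0.0789]), array([-0.0017, -0.0455]), array([-0.0011,  0.0086])]
-0.14 [array([ 0.0019, -0.0428]), array([0.0048, 0.0788]), array([-0.0022, -0.0455]), array([-0.001 ,  0.0086])]
-0.13 [array([ 0.0015, -0.0428]), array([0.0056, 0.0788]), array([-0.0026, -0.0454]), array([-0.0009,  0.0087])]
plane [ 0.15760928 -0.00163933  0.52341137] yaw -0.15632335306124728 n 2350 2286 x at hole 0.5279208299861481
```

```bash
cat >> h.py <<'E'
H=np.array([.5277,.0291,.05]);YAW=-.155
n=np.array([np.cos(YAW),np.sin(YAW),0]);t=np.array([-n[1],n[0],0])
RT=[np.pi,0,YAW+np.pi]
L=.095;DZ=.0019
def tcp(depth,lat=0,dz=0): return H+n*(depth-L)+t*lat+[0,0,dz-DZ]
def depth(): return (np.array(observe()['eef_pos'])-tcp(0))@n
E
python3 - <<'E'
from h import *
q=tcp(-.02);movep([q[0],q[1],.13],RT);move_l(tcp(-.02),feed=.1)
move_l(tcp(-.006),feed=.05);hold(.2)
o=observe();e=o['eef_pos']-tcp(0);f0=np.array(o['ft_force']);print('start err',e@n,e@t,e[2],o['tcp_rot'],f0,o['time_s'])
r=move_l(tcp(.034),feed=.015,max_force=1.5);o=observe();e=o['eef_pos']-tcp(0)
print(r,'depth',e@n,e@t,e[2],np.array(o['ft_force'])-f0,o['time_s'])
snap('scene','sc3');a=cv2.imread('pics/sc3.png')[150:270,180:340];cv2.imwrite('pics/c3.png',cv2.resize(a,None,fx=5,fy=5,interpolation=2))
E
```

```text
start err -0.0062838629107714985 2.281507051600959e-05 -0.00013185807300161723 [-3.14154947e+00 -3.80135149e-04  2.98672739e+00] [ 0.14945908  0.020155   -0.63799639] 9.7917
True depth 0.015223949286993646 -5.3635683838268805e-05 -0.0006072681737498559 [ 0.34253368 -0.14370605 -0.5970198 ] 11.2917
```

```bash
python3 - <<'E'
from h import *
f0=np.array([.15,.02,-.638])
def rep(s=''):
    o=observe();e=o['eef_pos']-tcp(0);f=np.array(o['ft_force'])-f0
    print(s,'depth %.4f lat %.4f dz %.4f'%(e@n,e@t,e[2]),'Fn %.2f Ft %.2f Fz %.2f'%(f@n,f@t,f[2]),'%.2f'%o['time_s'])
hold(.2);rep()
d=depth()
for k in range(4):
    d+=.001;r=move_l(tcp(d),feed=.01);rep(r)
E
```

```text
depth 0.0147 lat -0.0001 dz -0.0010 Fn -0.07 Ft 0.41 Fz 0.32 11.54
False depth 0.0156 lat 0.0000 dz 0.0000 Fn 0.37 Ft 1.19 Fz -0.54 11.80
False depth 0.0158 lat -0.0000 dz -0.0004 Fn -3.46 Ft -0.60 Fz 0.38 12.05
False depth 0.0163 lat -0.0000 dz -0.0006 Fn -6.45 Ft -1.17 Fz 1.14 12.30
False depth 0.0171 lat -0.0000 dz -0.0007 Fn -5.99 Ft -0.02 Fz 1.85 12.55
```

View pics/c3.png

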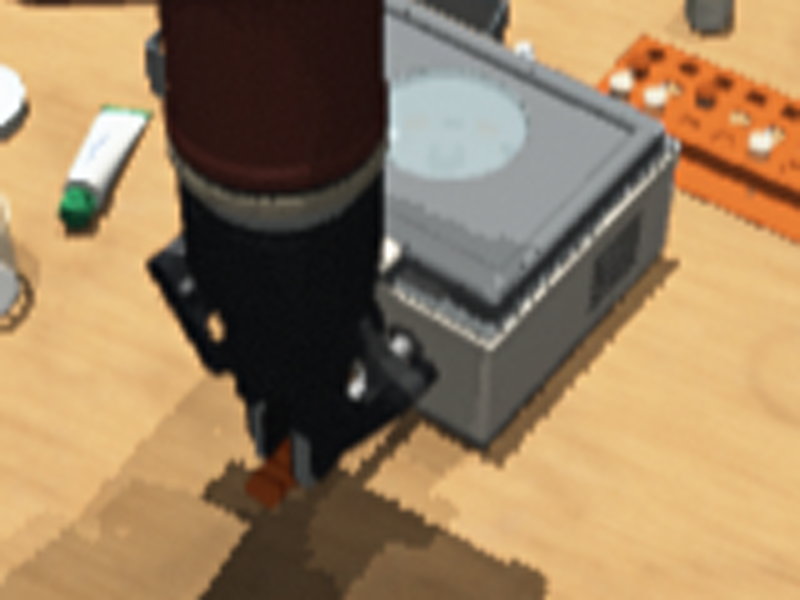

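The scene crop shows the rod entering the hole, with the lid still shut. The lid's right front corner is at crop (490,290). I'll press in small steps and watch the lid depth there.

```bash
cat >> h.py <<'E'
F0=np.array([.15,.02,-.638])
def rep(s=''):
    F=[]
    for _ in range(5): hold(.02);F.append(observe()['ft_force'])
    o=observe();e=o['eef_pos']-tcp(0);f=np.mean(F,0)-F0
    print(s,'depth %.4f lat %.4f dz %.4f'%(e@n,e@t,e[2]),'Fn %.2f Ft %.2f Fz %.2f'%(f@n,f@t,f[2]),'%.2f'%o['time_s']);return f@n
E
python3 - <<'E'
from h import *
b=np.load('pics/sc3.npz')['d'][165:205,262:290]
c=.0187
fn=rep('now')
while c<.0275:
    c+=.0005;move_l(tcp(c),feed=.01);fn=rep('cmd %.4f'%c)
    im,d=get_image('scene');ch=np.median((d[165:205,262:290]-b)[d[165:205,262:290]>0]);print('  lid change %.4f'%ch)
    if abs(ch)>.005 or fn<-9: break
E
```

```text
now depth 0.0171 lat -0.0000 dz -0.0007 Fn -5.41 Ft -0.56 Fz 1.14 12.63
cmd 0.0192 depth 0.0176 lat -0.0001 dz -0.0007 Fn -6.12 Ft -0.71 Fz 1.30 12.97
  lid change -0.0000
cmd 0.0197 depth 0.0180 lat -0.0001 dz -0.0008 Fn -6.43 Ft -0.82 Fz 1.14 13.35
  lid change -0.0001
cmd 0.0202 depth 0.0184 lat -0.0001 dz -0.0008 Fn -6.43 Ft -0.15 Fz 1.37 13.73
  lid change 0.0000
cmd 0.0207 depth 0.0189 lat -0.0001 dz -0.0008 Fn -6.51 Ft -0.52 Fz 1.18 14.12
  lid change -0.0000
cmd 0.0212 depth 0.0193 lat -0.0001 dz -0.0008 Fn -7.01 Ft -0.39 Fz 1.68 14.50
  lid change -0.0000
cmd 0.0217 depth 0.0198 lat -0.0001 dz -0.0008 Fn -7.11 Ft -0.36 Fz 1.45 14.88
  lid change -0.0001
cmd 0.0222 depth 0.0207 lat -0.0001 dz -0.0007 Fn -5.08 Ft -0.34 Fz 0.58 15.27
  lid change -0.0121
```

```bash
python3 - <<'E'
from h import *
print(move_l(tcp(-.03),feed=.04,max_force=8));rep('out')
move_l(tcp(-.03,.045,.046),feed=.1);hold(.3)
snap('scene','sc4');b=np.load('pics/sc3.npz')['d'];d=np.load('pics/sc4.npz')['d']
print('lid change',np.median((d-b)[165:205,262:290]))
a=cv2.imread('pics/sc4.png')[130:280,170:370];cv2.imwrite('pics/c4.png',cv2.resize(a,None,fx=4,fy=4,interpolation=2))
# height of the lid's right front area
for u,v in((275,195),(280,190),(270,170)): print(px('sc4',u,v))
E
```

```text
False
out depth -0.0298 lat -0.0000 dz 0.0000 Fn -0.11 Ft 0.06 Fz -0.01 16.86
lid change -0.023721099
[0.54100403 0.00353733 0.12417625]
[0.56854049 0.00433571 0.11394242]
[0.62653778 0.05678494 0.10337596]
```

View pics/c4.png

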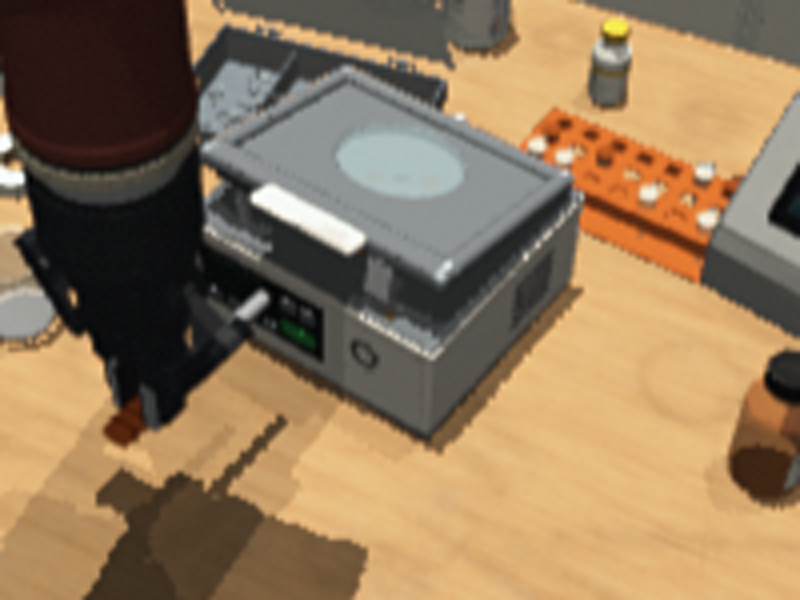

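The lid has popped to about 0.2 rad. The rod is out, with its tip at crop (255,305), in front of the middle of the lip. Next I'll slide it under the lip and lift along the hinge arc.

```bash
cat > lid.py <<'E'
from h import *
r=.13
def p(th,drop=0):
    return tcp(.155-r*np.cos(th),.045,.083+r*np.sin(th)-.0045-drop-.05)
E
python3 - <<'E'
from lid import *
print(move_l(p(.2,.0085),feed=.06,max_force=3));rep('under')
for th in np.r_[.3:1.75:.12]:
    if move_l(p(th),feed=.08,max_force=8): rep('STOP %.2f'%th);break
else: rep('end')
hold(.5);print(observe()['time_s'],observe()['opening'])
snap('scene','sc5');a=cv2.imread('pics/sc5.png')[80:280,170:400];cv2.imwrite('pics/c5.png',cv2.resize(a,None,fx=3,fy=3,interpolation=2))
E
```

```text
False
under depth 0.0272 lat 0.0450 dz 0.0458 Fn -0.18 Ft 0.23 Fz -0.15 19.19
end depth 0.1768 lat 0.0450 dz 0.1566 Fn -0.21 Ft 0.26 Fz -0.33 23.79
24.2917 0.014106856605100231
```

View pics/c5.png

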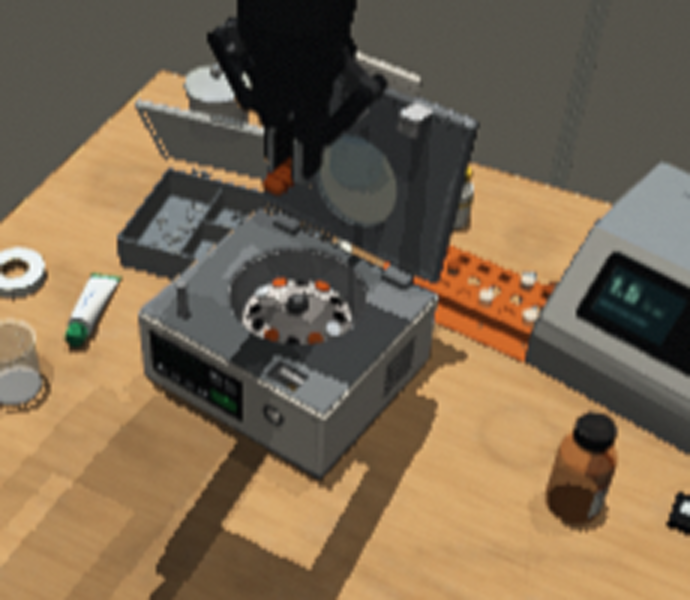

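The lid is wide open past upright, with the rotor visible. Next I'll retract and lay the rod at its original clear spot.

```bash
python3 - <<'E'
from lid import *
q=tcp(-.04,.045,.157);move_l(q,feed=.15)
rot=[np.pi,0,-.29+np.pi]
movep([.446,-.171,.08],rot);move_l([.446,-.171,.012],feed=.1);hold(.2)
print(move_l([.446,-.171,.0022],feed=.02,max_force=3),observe()['eef_pos'],observe()['ft_force'])
gripper_to(.05);p0=observe()['eef_pos'];move_l([p0[0],p0[1],.15],feed=.1)
movep([.40,-.05,.25],rot);hold(.3)
snap('wrist','w6');snap('scene','sc6')
b=np.load('pics/sc0.npz')['d'];d=np.load('pics/sc6.npz')['d']
A=cv2.imread('pics/sc6.png')[60:330,150:450];B=cv2.imread('pics/w6.png')
cv2.imwrite('pics/c6.png',np.hstack([cv2.resize(A,(440,396)),cv2.resize(B,(360,270)) if 0 else cv2.copyMakeBorder(cv2.resize(B,(360,270)),0,126,0,0,0)]))
print(observe()['time_s'])
E
```

```text
True [ 0.44579729 -0.17092227  0.0025344 ] [-0.38936197 -0.00688561  4.50103635]
31.7583
```

View pics/c6.png

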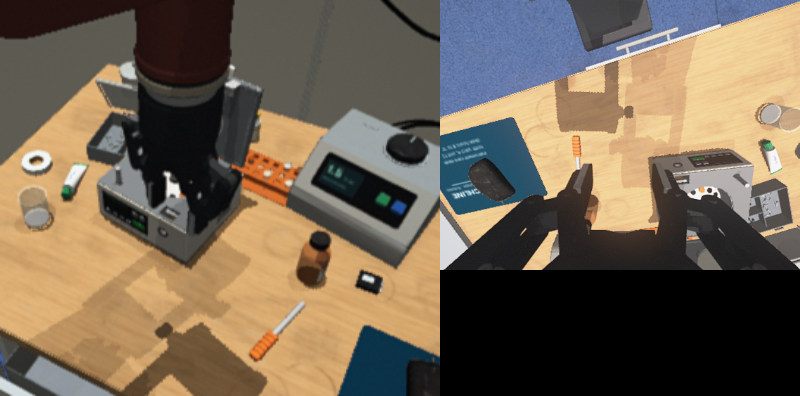

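The rod lies flat on the bench at composite (275,330), the lid is still open, the things around the machine are where they were, and the gripper is clear.

```bash
python3 -c "
from plant import *
print(job_done())"
```

```text
the job is handed in; nothing more can be done
None
```

The job is handed in after about 32 s of robot time: the latch was pressed in about 5 mm with at most about 7 N until the lid popped, the rod was drawn out and then used to lift the lid lightly from underneath, the lid stands open past upright, and the rod lies flat on the bench clear of the machine.

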